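# Turn the heat up under the milk pan, off under the wide pan

### The arm

A 7-joint arm with a two-finger parallel gripper is mounted at the origin on a cart in front of the work surface, level with it; the furniture and walls round the work are solid. World frame = base frame: x ahead of the robot, y to its left, z up, the work surface at z = 0. Lengths are in m, angles in rad, forces in N, time in s.
With the tool pointing down it reaches from about 0.35 to 0.9 m from the base axis. Payload 19.9 kg.
Tool frame: the origin (TCP) lies between the finger pads; the fingertips stand 11 mm ahead of it and the grasp point (between the pads) lies 8 mm behind it; z points along the fingers, y is the line along which they close (so a half turn about z gives the same grasp; the last joint's range is limited). The gripper opens to 94 mm and grips with 3 to 60 N. Pads are 16 mm wide; open, the fingers measure 119 mm over their backs; the gripper's body (75 mm by 177 mm) begins 78 mm behind the grasp point.
Start: joints at [-1.329, 0.417, -0.01, 1.614, 0.005, 1.111, -0.053], TCP at [0.175, 0.6, 0.188] pointing down, gripper open.
Joint ranges: [-2.81, 2.81], [-0.39, 2.02], [-1.27, 1.25], [0.06, 2.57], [-1.19, 4.33], [0.19, 2], [-2.82, 2.82]. Speed limits (rad/s): [1.89, 1.89, 2.39, 2.39, 3.01, 3.01, 3.01].

### API

Orientations are given as a unit quaternion [w, x, y, z].
In Python, from plant import arm gives the robot as it stands.
- The arm moves only by the tool step_arm, never from a script. Its argument "commands" is a list of rows, each an object with "offset": the shift along the tool's x, y, z in m, a list of three; "yaw": the turn about the tool's z in rad. In form: [{"offset": [tx, ty, tz], "yaw": yaw}, ...]. A call has exactly 10 rows; each row shifts and turns the commanded pose from where the row before left it, along the tool's axes as they then stand; what a row does not reach is not made up. A row lasts 1/12 s, in which the tool goes at most 41.7 mm and 7.16 degrees, less where a joint would pass 70% of its speed; a pose out of reach is approached as far as the arm can. A call with a gripper value outside its range is refused whole. "claw" is the opening, from 0 (shut) to 1 (fully open), set as the call begins (left out, the last holds). The fingers move at their own pace and stop on an object; the grip force is fixed at half the most. Time passes only in rows, so rows that do not move let the fingers close, or fill a call up. It gives the time, the measured TCP pose, the force, the opening and the grip force at its end, in the units of the state.
- arm.get_obs(): the state, without advancing time (a new reading comes with each control period).
- arm.get_image(name): name is "side" or "top" or "wrist"; returns a dict with "frame" (420x560x3 uint8, red, green, blue), "depth" (420x560 float32, m along the optical axis (not along the pixel's ray), 0 where there is no reading), "camera_matrix" (3x3 intrinsics, pixels), "camera_from_world" (4x4, takes a point from world to camera coordinates). Camera axes: x right, y up, looking along -z (the intrinsics and any distortion apply to the point x, -y, -z); pixel columns grow to the right and rows downward; lengths in m; the calibration is good to about 2 mm. A picture is of the moment at which its call begins.
- arm.close_job(): hands the job in; it is judged then, once.
The state is a dict: "clock": time; "joint_pos": joint angles; "joint_vel": joint speeds; "joint_torque": joint torques, N m; "ee_pos": TCP position; "tool_rot": TCP orientation; "ft_force": force on the tool from outside, world axes, zero at the start; "moment": the same for the moment, N m; "grip_width": finger opening in m; "grip_force": force on a finger pad.
Only numpy, scipy, OpenCV 4.12 (cv2) and the standard library are available. Lean on these libraries where they do the work, as an engineer would, in place of code of your own. Each camera call takes 0.05 s, during which the arm holds its last target. There are 200 camera calls.

### The job

On the twin hotplate, use a fingertip on the ribbed thumbwheels to turn the heat under the small milk pan up by one click, and to switch off the plate under the wide pan (one click back, towards the robot). Each wheel serves the plate straight behind it, and more heat is away from the robot. Touch the wheels with the fingers only, do not lift or shift the pans, and leave everything else as it stands.

Things in the scene. Friction and masses are not known exactly. Their poses are not given: they have to be found in the camera images.
- hotplate: white twin hotplate, fixed, 270 mm deep (x), 410 mm wide (y), deck 70 mm high; origin under its middle, x away from the robot, y to the left, z up. Two round plates of 140 mm, tops 80 mm high, centred at x = +0.037, y = +0.105 (left) and -0.105 (right). In front of each plate, at x = -0.098, a thumbwheel. Wall cabinets hang over the rear of the worktop: keep the wrist clear
- left_wheel_top (a point): highest point, mid-width, of the left thumbwheel (black, ribbed), 83 mm above the worktop; does not turn. Wheel: radius 32 mm, 26 mm wide, axle along the hotplate's y, stands 13 mm out of the deck; cheeks beside it, 8 mm wide, end 6 mm below its top. A white line across the wheel points at one of four white dots on the left cheek, from small (near: off) to large (far: high)
- right_wheel_top (a point): the same point of the right thumbwheel, which is like the left one
- left_wheel (a joint): left thumbwheel, its angle in rad, clicks (spring detents) every 0.5: -0.5 off (end stop just beyond), 0 low (at the start), 0.5 medium, 1.0 high (end stop). Grows as the wheel's top is pushed along the hotplate's +x. One click is 16 mm at the rim; past half of that it springs on into the next click when let go. 1.2 to 1.5 N along the rim moves it: a fingertip pressed on with 4 to 10 N turns it without slipping
- right_wheel (a joint): right thumbwheel, which works in the same way: same zero, direction, clicks and stops
- milk_pan_center (a point): middle, half-way up, of the small deep steel milk pan: 112 mm across, 62 mm high, one short black handle pointing to the back; loose, stands on one of the two plates (either one)
- wide_pan_center (a point): middle, half-way up, of the wide shallow steel pan: 176 mm across, 42 mm high, two small loop handles at its sides; loose, stands on the other plate
- teaspoon: loose steel teaspoon, 130 mm long, lying on the hotplate's front deck between the two wheels, a bystander; origin under its middle
- mug: small white mug, 62x88x50 mm, loose bystander on the worktop to the left; origin under its middle
- egg_timer: round cream kitchen timer 60 mm across, 50 mm high, loose bystander on the worktop to the left; origin under its middle
- spice_jar_a: spice jar with a red cap, 45 mm across, 106 mm high, loose bystander to the right; origin under its middle
- spice_jar_b: second such spice jar, 45 mm across, 106 mm high, loose bystander to the right; origin under its middle

How it is judged:
By the outcome, as a careful person would: the job done as asked, in the order asked, and still so for the second after the job is handed in, with the robot touching nothing.
It also fails if it takes over 40 s, if anything falls off the work surface, if the arm or the gripper's body presses on something with over 40 N, if the wrist force passes 120 N, or if a joint passes its speed limit or range.

## Working session

There is one attempt and no reset: what is moved stays moved. The work goes in short steps, Python scripts to look and compute and a tool call to move; the robot and the scene stay as the last step left them, time stands still between calls to the robot, and variables do not carry over. Pictures are saved under pics/ and viewed, at most 10 in all, crops included, and the job is handed in when it is done.

Besides the shell and the picture viewer there is one more tool, called after "Request:" as name(argument=value, ...), one argument or row to a line, values as JSON. step_arm: Moves the arm, as the interface text tells. Its arguments: {"type":"object","properties":{"commands":{"type":"array"},"claw":{"type":"number"}},"required":["commands"]}

```bash
mkdir -p pics; ls; cat > h.py <<'E'
import numpy as np, cv2
from plant import arm
def grab(n):
    d=arm.get_image(n); np.savez(f'pics/{n}.npz',**{k:np.asarray(d[k]) for k in d}); return d
def save(d,f): cv2.imwrite(f'pics/{f}.png',cv2.cvtColor(d['frame'],cv2.COLOR_RGB2BGR))
def cloud(d):
    K=np.array(d['camera_matrix']);T=np.array(d['camera_from_world']);z=np.array(d['depth'])
    v,u=np.mgrid[:z.shape[0],:z.shape[1]]
    c=np.stack([(u-K[0,2])/K[0,0]*z,-(v-K[1,2])/K[1,1]*z,-z],-1)
    w=(c-T[:3,3])@T[:3,:3]
    w[z==0]=np.nan
    return w
def proj(d,p):
    K=np.array(d['camera_matrix']);T=np.array(d['camera_from_world'])
    c=np.atleast_2d(p)@T[:3,:3].T+T[:3,3]
    q=c*[1,-1,-1]; q=q@K.T
    return q[:,:2]/q[:,2:]
E
python3 - <<'E'
from h import *
for n in ('top','side'):
    d=grab(n); save(d,n+'0'); 
    print(n,d.keys(),np.linalg.inv(d['camera_from_world'])[:3,3])
o=arm.get_obs(); print(o['ee_pos'],o['tool_rot'],o['clock'],o['ft_force'])
E
```

```text
pics
top dict_keys(['frame', 'depth', 'camera_matrix', 'camera_from_world']) [0.31474754 0.01694889 1.36683407]
side dict_keys(['frame', 'depth', 'camera_matrix', 'camera_from_world']) [-0.38193125 -1.24368796  0.80871517]
[0.17491865 0.5996345  0.18707987] [-3.80569878e-05  1.41423700e-01  9.89948989e-01 -5.79164266e-04] 0.1 [-0.34498573 -0.15395223 -0.59616115]
```

View pics/top0.png

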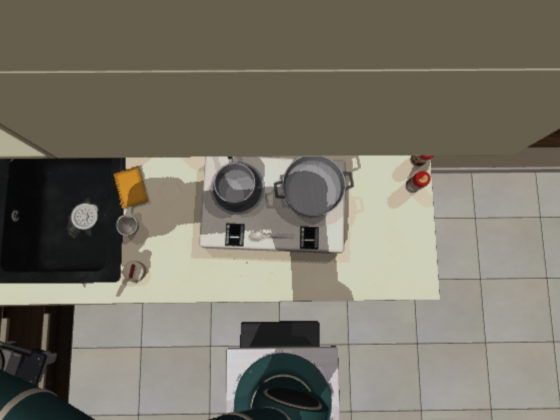

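View pics/side0.png

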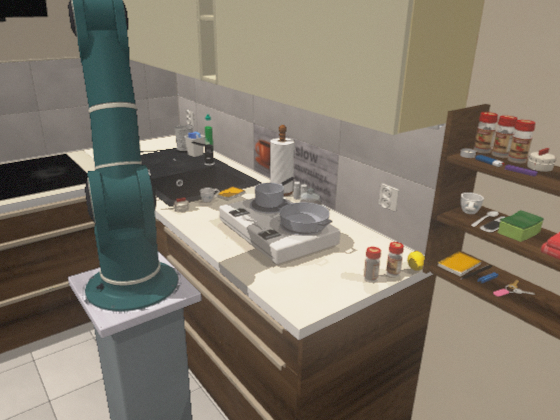

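The top view shows the milk pan on the left plate (237,187) and the wide pan on the right plate (312,187). The left wheel is at (234,235), the right wheel at (310,238), and the spoon lies between them. So the left wheel goes +1 click first, then the right wheel goes -1.

```bash
python3 - <<'E'
from h import *
d=dict(np.load('pics/top.npz')); w=cloud(d)
z=w[...,2]
print('table z',np.nanmedian(z[270:290,200:400]))
# deck: fit rectangle
m=((z>0.06)&(z<0.078)); m[:150]=0; m[270:]=0; m[:,:190]=0; m[:,365:]=0
P=w[m]; print('deck z',np.median(P[:,2]))
pts=w[(z>0.06)&(z<0.16)&(np.abs(w[...,1])<0.35)&(w[...,0]<0.6)]
r=cv2.minAreaRect(np.float32(P[:,:2])); print('rect',r)
# front edge
fe=[]
for u in range(208,342,4):
    c=np.where(m[:,u])[0]; 
    if len(c): fe.append(w[c.max(),u,:2])
fe=np.array(fe); k=np.polyfit(fe[:,1],fe[:,0],1); print('front edge x=k*y+b',k, np.abs(np.polyval(k,fe[:,1])-fe[:,0]).max())
g=cv2.cvtColor(d['frame'],cv2.COLOR_RGB2GRAY)
for n,(u,v) in dict(L=(234,235),R=(310,238)).items():
    s=np.s_[v-18:v+18,u-16:u+16]
    bl=(g[s]<70)&(z[s]>.06); Q=w[s][bl]
    hi=w[s][z[s]>0.079]
    print(n,'black',len(Q),Q.min(0),Q.max(0),Q.mean(0),cv2.minAreaRect(np.float32(Q[:,:2])),'hi',len(hi),hi.min(0) if len(hi) else '',hi.max(0) if len(hi) else '',hi.mean(0))
for n,(u,v,h) in dict(milk=(237,187,.13),wide=(312,187,.11)).items():
    s=np.s_[v-40:v+40,u-36:u+36]; q=w[s][(z[s]>h-.005)]; print(n,cv2.minEnclosingCircle(np.float32(q[:,:2])),np.nanmax(q[:,2]))
c=cv2.resize(d['frame'][210:262,195:350],None,fx=5,fy=5,interpolation=cv2.INTER_CUBIC)
cv2.imwrite('pics/crop.png',c[...,::-1])
E
```

```text
table z -0.000503903034684097
deck z 0.06993931745884163
rect ((0.5599926710128784, 0.021564587950706482), (0.4098067879676819, 0.27068257331848145), 87.09327697753906)
front edge x=k*y+b [0.0513109  0.42489823] 0.002008380160899048
L black 279 [0.43774904 0.10697949 0.06388629] [0.50091719 0.15584998 0.08751415] [0.4704834  0.13072833 0.0752448 ] ((0.4685649275779724, 0.13272659480571747), (0.04960576817393303, 0.061887677758932114), 86.13567352294922) hi 99 [0.43989067 0.09024819 0.07907383] [0.49346169 0.15436897 0.08751415] [0.46634706 0.12925509 0.08157544]
R black 403 [ 0.41938034 -0.10885074  0.06113614] [ 0.49055617 -0.03565226  0.08682192] [ 0.45487821 -0.0774226   0.07438588] ((0.4553174078464508, -0.07483598589897156), (0.07326915860176086, 0.07039477676153183), 85.66374206542969) hi 93 [ 0.42974401 -0.10044764  0.07910149] [ 0.48035486 -0.05472084  0.08682192] [ 0.45542466 -0.07653774  0.08165547]
milk ((0.6029156446456909, 0.099092997610569), 0.08328124135732651) 0.5519012465601663
wide ((0.598068356513977, -0.08543461561203003), 0.10502971708774567) 0.5472990125589356
```

View pics/crop.png

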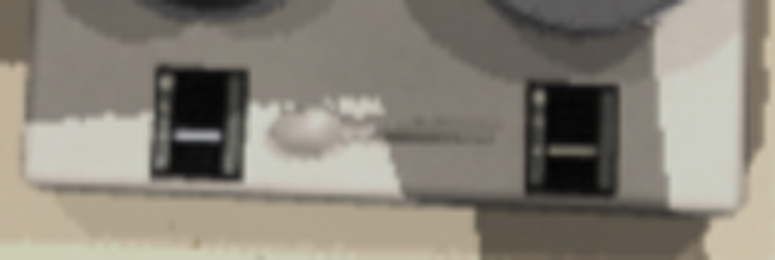

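Fitted hotplate: centre about (0.560, 0.0216), yaw about -0.051 rad. The predicted left wheel top is (0.4675, 0.1315) and the right (0.4567, -0.0783). The measured black patches agree within 2 mm. I'll close the fingers and turn so that tool y points along the hotplate's +x.

Request:
step_arm(
  commands=[
    {"offset": [0,0,0],"yaw": 0.12},
    {"offset": [0,0,0],"yaw": 0.12},
    {"offset": [0,0,0],"yaw": 0.12},
    {"offset": [0,0,0],"yaw": 0.12},
    {"offset": [0,0,0],"yaw": 0.12},
    {"offset": [0,0,0],"yaw": 0.12},
    {"offset": [0,0,0],"yaw": 0.12},
    {"offset": [0,0,0],"yaw": 0.12},
    {"offset": [0,0,0],"yaw": 0.12},
    {"offset": [0,0,0],"yaw": 0.12},
  ],
  claw=0,
)

```text
clock: 0.93
ee_pos: [0.1749, 0.5998, 0.1873]
tool_rot: [0.0, 0.678, 0.735, -0.0]
ft_force: [0.4, 0.4, 0.2]
grip_width: 0.0307
grip_force: 0.0
```

```bash
cat >> h.py <<'E'
from scipy.spatial.transform import Rotation as R
th=-0.0513
hx=np.array([np.cos(th),np.sin(th),0]); hy=np.array([-np.sin(th),np.cos(th),0])
C=np.array([.560,.0216,0]); L=C-.098*hx+.105*hy+[0,0,.083]; Rr=C-.098*hx-.105*hy+[0,0,.083]
def rep(target=None):
    o=arm.get_obs(); q=o['tool_rot']; M=R.from_quat([q[1],q[2],q[3],q[0]]).as_matrix()
    print('t',round(o['clock'],2),'tcp',np.round(o['ee_pos'],4),'f',np.round(o['ft_force'],2),'w',round(float(o['grip_width']),4))
    print('yaw to go',round(np.arctan2(M[1,1],M[0,1])-th,4),'tilt',np.round(M[:,2],3),'q',np.round(o['joint_pos'],2))
    if target is not None: print('tool delta',np.round(M.T@(target-np.array(o['ee_pos'])),4))
E
python3 -c "
from h import *
print(L,Rr); rep(L+[0,0,.011+.04]-.011*hx)"
```

```text
[0.46751306 0.13148706 0.083     ] [ 0.45674479 -0.07823667  0.083     ]
t 0.93 tcp [0.1749 0.5998 0.1873] f [0.37 0.39 0.17] w 0.0307
yaw to go 0.1324 tilt [-0.    -0.001 -1.   ] q [-1.5   0.42  0.22  1.62 -0.1   1.11 -1.17]
tool delta [-0.4889  0.2428  0.0536]
```

Request:
step_arm(
  commands=[
    {"offset": [0,0,0],"yaw": 0.1},
    {"offset": [0,0,0],"yaw": 0.0324},
    {"offset": [-0.025,0.017,0],"yaw": 0},
    {"offset": [-0.025,0.017,0],"yaw": 0},
    {"offset": [-0.025,0.017,0],"yaw": 0},
    {"offset": [-0.025,0.017,0],"yaw": 0},
    {"offset": [-0.025,0.017,0],"yaw": 0},
    {"offset": [-0.025,0.017,0],"yaw": 0},
    {"offset": [-0.025,0.017,0],"yaw": 0},
    {"offset": [-0.025,0.017,0],"yaw": 0},
  ],
)

```text
clock: 1.77
ee_pos: [0.3022, 0.3926, 0.1875]
tool_rot: [0.0, 0.723, 0.691, -0.0]
ft_force: [-0.0, -0.4, -0.7]
grip_width: 0.0006
grip_force: 0.0
```

Request:
step_arm(
  commands=[
    {"offset": [-0.028,0.019,0],"yaw": 0},
    {"offset": [-0.028,0.019,0],"yaw": 0},
    {"offset": [-0.028,0.019,0],"yaw": 0},
    {"offset": [-0.028,0.019,0],"yaw": 0},
    {"offset": [-0.028,0.019,0],"yaw": 0},
    {"offset": [-0.028,0.019,0],"yaw": 0},
    {"offset": [-0.028,0.019,0],"yaw": 0},
    {"offset": [-0.028,0.019,0],"yaw": 0},
    {"offset": [-0.02,0.015,0],"yaw": 0},
    {"offset": [0,0,0],"yaw": 0},
  ],
)

```text
clock: 2.6
ee_pos: [0.4596, 0.1383, 0.1878]
tool_rot: [0.001, 0.725, 0.689, -0.0]
ft_force: [-0.3, -0.9, 0.6]
grip_width: 0.0003
grip_force: 0.0
```

```bash
python3 -c "
from h import *
rep(L+[0,0,.011]-.007*hx)
d=grab('wrist'); save(d,'w1'); 
print(np.round(proj(d,[L,Rr,L-.032*hx*.6]),1))
w=cloud(d); z=w[...,2]; print(np.linalg.inv(d['camera_from_world'])[:3,3])
m=(z>.0775)&(z<.09)&(np.linalg.norm(w[...,:2]-L[:2],axis=2)<.04)
q=w[m]; print(len(q),q.mean(0),np.percentile(q[:,2],[50,95]), np.percentile((q-L)@hx,[2,50,98]),np.percentile((q-L)@hy,[2,50,98]))
"
```

```text
t 2.6 tcp [0.4596 0.1383 0.1878] f [-0.29 -0.88  0.57] w 0.0003
yaw to go 0.0003 tilt [ 0.001 -0.001 -1.   ] q [-0.88  0.17  0.59  1.98 -0.11  1.02 -0.3 ]
tool delta [-0.0063  0.0012  0.0938]
[[290.  211.6]
 [288.5 381.2]
 [271.2 211.6]]
[0.46288857 0.21105497 0.38476411]
916 [0.4673037  0.12960877 0.08013819] [0.08003863 0.08318388] [-2.07188723e-02 -2.08273667e-05  2.14213303e-02] [-0.02259679 -0.00166758  0.01932963]
```

View pics/w1.png

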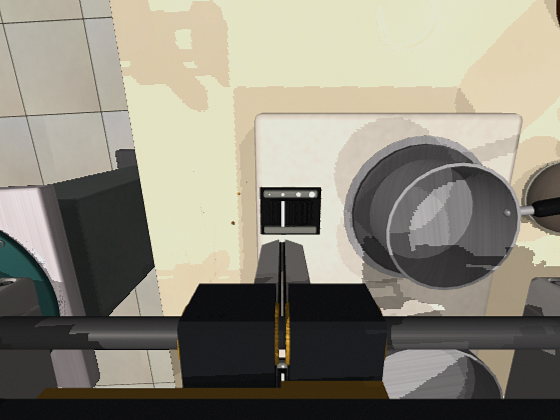

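The wrist view shows the left wheel centred at about (291,211), against a prediction of (290,211.6). Its line, at column 283, points at the second dot (low). The fingers are shut and aligned, so I'll descend.

Request:
step_arm(
  commands=[
    {"offset": [-0.003,0.001,0.01],"yaw": 0},
    {"offset": [-0.003,0,0.012],"yaw": 0},
    {"offset": [0,0,0.012],"yaw": 0},
    {"offset": [0,0,0.012],"yaw": 0},
    {"offset": [0,0,0.012],"yaw": 0},
    {"offset": [0,0,0.012],"yaw": 0},
    {"offset": [0,0,0.01],"yaw": 0},
    {"offset": [0,0,0.006],"yaw": 0},
    {"offset": [0,0,0.003],"yaw": 0},
    {"offset": [0,0,0],"yaw": 0},
  ],
)

```text
clock: 3.48
ee_pos: [0.4579, 0.1367, 0.0981]
tool_rot: [-0.0, 0.723, 0.691, -0.0]
ft_force: [0.4, -0.8, -0.7]
grip_width: 0.0002
grip_force: 0.0
```

```bash
python3 -c "
from h import *
rep(L+[0,0,.011]-.007*hx)"
```

```text
t 3.48 tcp [0.4579 0.1367 0.0981] f [ 0.39 -0.77 -0.67] w 0.0002
yaw to go 0.0063 tilt [-0.001 -0.001 -1.   ] q [-0.83  0.31  0.55  2.07 -0.22  0.82 -0.19]
tool delta [-0.0048  0.0029  0.0041]
```

Request:
step_arm(
  commands=[
    {"offset": [-0.0025,0.0015,0],"yaw": 0},
    {"offset": [-0.0025,0.0015,0],"yaw": 0},
    {"offset": [0,0,0],"yaw": 0},
    {"offset": [0,0,0.0005],"yaw": 0},
    {"offset": [0,0,0.0005],"yaw": 0},
    {"offset": [0,0,0.0005],"yaw": 0},
    {"offset": [0,0,0.0005],"yaw": 0},
    {"offset": [0,0,0.0005],"yaw": 0},
    {"offset": [0,0,0],"yaw": 0},
    {"offset": [0,0,0],"yaw": 0},
  ],
)

```text
clock: 4.32
ee_pos: [0.461, 0.1315, 0.0961]
tool_rot: [0.0, 0.723, 0.691, -0.0]
ft_force: [0.5, -0.4, 0.1]
grip_width: 0.0003
grip_force: 0.0
```

```bash
python3 -c "
from h import *
rep(L+[0,0,.011]-.007*hx)"
```

```text
t 4.32 tcp [0.461  0.1315 0.0961] f [ 0.49 -0.37  0.05] w 0.0003
yaw to go 0.006 tilt [-0. -0. -1.] q [-0.81  0.31  0.55  2.07 -0.22  0.82 -0.18]
tool delta [ 0.0003 -0.0005  0.0021]
```

Aligned with the wheel at about -6.5 mm. I'll descend in small steps and watch the force.

Request:
step_arm(
  commands=[
    {"offset": [0,0,0.0005],"yaw": 0},
    {"offset": [0,0,0.0005],"yaw": 0},
    {"offset": [0,0,0.0005],"yaw": 0},
    {"offset": [0,0,0.0005],"yaw": 0},
    {"offset": [0,0,0.0005],"yaw": 0},
    {"offset": [0,0,0],"yaw": 0},
    {"offset": [0,0,0],"yaw": 0},
    {"offset": [0,0,0],"yaw": 0},
    {"offset": [0,0,0],"yaw": 0},
    {"offset": [0,0,0],"yaw": 0},
  ],
)

```text
clock: 5.15
ee_pos: [0.461, 0.1315, 0.0937]
tool_rot: [0.0, 0.723, 0.691, -0.0]
ft_force: [-0.4, -0.7, -0.2]
grip_width: 0.0006
grip_force: 0.0
```

Request:
step_arm(
  commands=[
    {"offset": [0,0,0.0005],"yaw": 0},
    {"offset": [0,0,0.0005],"yaw": 0},
    {"offset": [0,0,0],"yaw": 0},
    {"offset": [0,0,0],"yaw": 0},
    {"offset": [0,0,0],"yaw": 0},
    {"offset": [0,0,0],"yaw": 0},
    {"offset": [0,0,0],"yaw": 0},
    {"offset": [0,0,0],"yaw": 0},
    {"offset": [0,0,0],"yaw": 0},
    {"offset": [0,0,0],"yaw": 0},
  ],
)

```text
clock: 5.98
ee_pos: [0.461, 0.1315, 0.0927]
tool_rot: [0.0, 0.723, 0.691, -0.0]
ft_force: [0.2, 0.7, -0.1]
grip_width: 0.0005
grip_force: 0.0
```

Request:
step_arm(
  commands=[
    {"offset": [0,0,0.0005],"yaw": 0},
    {"offset": [0,0,0.0005],"yaw": 0},
    {"offset": [0,0,0],"yaw": 0},
    {"offset": [0,0,0],"yaw": 0},
    {"offset": [0,0,0],"yaw": 0},
    {"offset": [0,0,0],"yaw": 0},
    {"offset": [0,0,0],"yaw": 0},
    {"offset": [0,0,0],"yaw": 0},
    {"offset": [0,0,0],"yaw": 0},
    {"offset": [0,0,0],"yaw": 0},
  ],
)

```text
clock: 6.82
ee_pos: [0.461, 0.1315, 0.0917]
tool_rot: [0.0, 0.723, 0.691, -0.0]
ft_force: [0.3, 0.3, -0.4]
grip_width: 0.0004
grip_force: 0.0
```

Request:
step_arm(
  commands=[
    {"offset": [0,0,0.0005],"yaw": 0},
    {"offset": [0,0,0.0005],"yaw": 0},
    {"offset": [0,0,0],"yaw": 0},
    {"offset": [0,0,0],"yaw": 0},
    {"offset": [0,0,0],"yaw": 0},
    {"offset": [0,0,0],"yaw": 0},
    {"offset": [0,0,0],"yaw": 0},
    {"offset": [0,0,0],"yaw": 0},
    {"offset": [0,0,0],"yaw": 0},
    {"offset": [0,0,0],"yaw": 0},
  ],
)

```text
clock: 7.65
ee_pos: [0.461, 0.1315, 0.0907]
tool_rot: [0.0, 0.723, 0.691, 0.0]
ft_force: [0.1, 0.3, 0.1]
grip_width: 0.0002
grip_force: 0.0
```

```bash
python3 -c "
from h import *
rep(L+[0,0,.011]-.007*hx)
d=grab('wrist'); print(np.round(proj(d,[L]),1))
cv2.imwrite('pics/w2.png',cv2.resize(d['frame'][150:330,200:380],None,fx=3,fy=3)[...,::-1])
"
```

```text
t 7.65 tcp [0.461  0.1315 0.0907] f [0.14 0.32 0.12] w 0.0002
yaw to go 0.0059 tilt [ 0. -0. -1.] q [-0.81  0.32  0.55  2.07 -0.23  0.81 -0.17]
tool delta [ 0.0003 -0.0005 -0.0033]
[[291.2 237.4]]
```

View pics/w2.png

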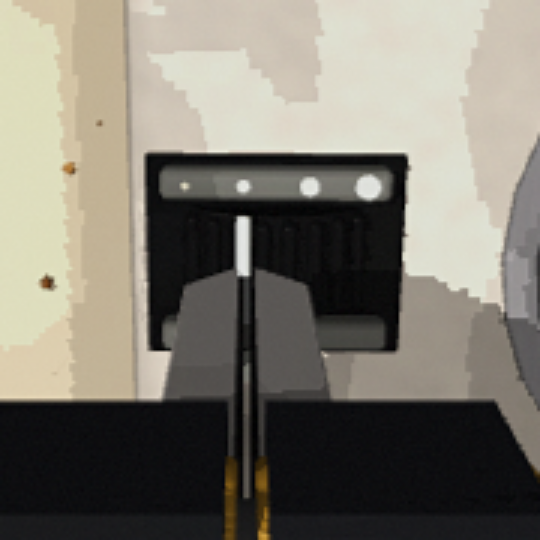

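The crop shows the fingertip over the wheel's white line, about 7 mm on the near side of its middle (crop col 245 against 277). There is no contact yet, so I'll go on lowering.

Request:
step_arm(
  commands=[
    {"offset": [0,0,0.0005],"yaw": 0},
    {"offset": [0,0,0.0005],"yaw": 0},
    {"offset": [0,0,0],"yaw": 0},
    {"offset": [0,0,0],"yaw": 0},
    {"offset": [0,0,0],"yaw": 0},
    {"offset": [0,0,0],"yaw": 0},
    {"offset": [0,0,0],"yaw": 0},
    {"offset": [0,0,0],"yaw": 0},
    {"offset": [0,0,0],"yaw": 0},
    {"offset": [0,0,0],"yaw": 0},
  ],
)

```text
clock: 8.53
ee_pos: [0.461, 0.1315, 0.0897]
tool_rot: [0.0, 0.723, 0.691, -0.0]
ft_force: [-0.1, -0.3, -0.4]
grip_width: 0.0004
grip_force: 0.0
```

Request:
step_arm(
  commands=[
    {"offset": [0,0,0.0005],"yaw": 0},
    {"offset": [0,0,0.0005],"yaw": 0},
    {"offset": [0,0,0],"yaw": 0},
    {"offset": [0,0,0],"yaw": 0},
    {"offset": [0,0,0],"yaw": 0},
    {"offset": [0,0,0],"yaw": 0},
    {"offset": [0,0,0],"yaw": 0},
    {"offset": [0,0,0],"yaw": 0},
    {"offset": [0,0,0],"yaw": 0},
    {"offset": [0,0,0],"yaw": 0},
  ],
)

```text
clock: 9.37
ee_pos: [0.461, 0.1315, 0.0887]
tool_rot: [0.0, 0.723, 0.691, -0.0]
ft_force: [0.2, -0.5, 0.0]
grip_width: 0.0003
grip_force: 0.0
```

```bash
python3 -c "
from h import *
d=grab('wrist'); w=cloud(d); p=(w-L)
a=p@hx; b=p@hy; z=w[...,2]
for v in range(215,252,3):
    print(v,' '.join('%4.0f/%4.0f/%4.1f'%(a[v,u]*1e3,b[v,u]*1e3,z[v,u]*1e3) for u in (262,272,276,280,284,290,296,302,310)))
"
```

```text
215  -21/  15/76.7  -14/  15/76.7  -11/  15/77.7   -8/  15/76.3   -5/  15/77.2   -1/  15/76.3    3/  15/76.5    7/  16/77.5   13/  16/78.0
218  -21/  12/72.1  -14/  11/71.3  -11/  12/71.8   -8/  12/72.6   -5/  12/71.4   -1/  12/71.3    4/  12/72.1    8/  12/72.1   14/  12/71.7
221  -21/   9/71.5  -14/  11/76.1  -11/  11/78.1   -8/  11/76.4   -5/  11/76.4   -1/  11/78.0    3/  11/76.3    8/  11/76.4   13/  11/76.4
224  -21/   8/74.6  -14/   9/78.4  -11/   9/78.7   -8/  10/82.5   -5/  10/79.8   -1/  10/81.1    3/  10/80.1    7/  10/79.9   13/  10/79.5
227  -21/   6/74.9  -14/   6/77.1  -11/   8/80.7   -8/   8/81.5   -5/   8/81.1   -1/   8/81.4    3/   9/83.7    8/   8/80.4   13/   7/78.0
230  -21/   4/75.4  -14/   5/78.4  -11/   5/81.1   -8/   6/82.1   -5/   5/80.1   -1/   5/80.7    3/   6/82.4    8/   5/79.2   14/   4/77.3
233  -21/   1/74.8  -14/   2/78.4  -11/   3/80.9   -8/   4/83.4   -5/   3/80.2   -1/   3/81.1    3/   4/83.0    8/   3/79.8   13/   2/78.3
236  -21/  -1/74.7  -14/   0/78.5  -11/   1/80.1   -8/   2/82.5   -5/   1/79.7   -1/   1/81.4    3/   2/83.3    8/   1/80.4   14/   0/78.4
239  -21/  -3/75.2  -14/  -2/79.2  -11/  -1/80.7   -8/  -1/81.9   -5/  -1/80.3   -1/  -1/81.6    3/  -0/83.6    8/  -1/80.4   14/  -2/77.8
242  -21/  -6/75.7  -13/   8/111.0  -10/   8/112.3   -8/   7/108.2   -5/   7/108.2   -2/   8/112.1    3/  -3/82.7    8/  -4/80.1   14/  -4/77.9
245  -18/   8/116.8  -12/   8/116.3  -10/   8/117.3   -8/   6/112.3   -5/   6/112.9   -2/   7/115.4    2/   8/117.4    5/   7/115.2   14/  -7/77.3
248  -18/   8/121.4  -12/   8/122.3  -10/   8/121.1   -8/   6/117.7   -5/   7/118.1   -2/   8/121.5    1/   8/121.6    5/   8/121.0   14/  -9/78.9
251  -18/   8/125.5  -12/   8/125.6  -10/   8/126.1   -8/   6/122.6   -5/   6/122.2   -2/   8/125.8    1/   8/125.4    5/   8/125.7   14/ -11/78.4
```

```bash
python3 -c "
from h import *
d=dict(np.load('pics/wrist.npz')); w=cloud(d); p=(w-L)
a=p@hx*1e3; b=p@hy*1e3; z=w[...,2]*1e3
for v in range(240,420,12):
    print(v,' '.join('%4.0f/%4.0f/%4.0f'%(a[v,u],b[v,u],z[v,u]) for u in (60,150,190,230,262,284,300,330,370,420,520)))
d=grab('side'); w=cloud(d); q=np.round(proj(d,[L+[0,0,.0]]))[0].astype(int); print(q)
cv2.imwrite('pics/s2.png',cv2.resize(d['frame'][q[1]-100:q[1]+60,q[0]-90:q[0]+90],None,fx=3.5,fy=3.5)[...,::-1])
"
```

```text
240 -354/ -94/-166 -137/ -32/   0  -97/ -32/   0  -58/ -32/   0  -21/  -4/  75   -5/  -2/  81    6/  -2/  80   29/  -5/  71   59/  -5/  71   80/   7/ 105  160/   0/  84
252 -353/-112/-160 -138/ -45/   0  -98/ -45/  -0  -58/ -45/  -1  -18/   8/ 127   -5/   6/ 123    3/   8/ 128   30/ -15/  72   60/ -14/  72   79/   1/ 108  162/  -9/  84
264 -351/-130/-154 -140/ -58/  -0  -99/ -58/   0  -59/ -57/   0  -17/   8/ 143   -6/   6/ 140    3/   8/ 143   30/ -24/  72   61/ -25/  70   80/  -8/ 108  164/ -18/  84
276 -352/-148/-149 -141/ -71/   0 -100/ -71/  -0  -59/ -71/  -0  -16/   8/ 156   -6/   6/ 152    2/   8/ 156   31/ -35/  70   62/ -35/  70   83/ -17/ 106  166/ -27/  84
288 -351/-165/-144 -143/ -85/  -1 -101/ -85/   0  -21/  32/ 212  -12/  32/ 212   -6/   6/ 165   -2/  32/ 212    6/  32/ 211   62/ -45/  71   97/ -40/  79  168/ -37/  84
300 -350/-183/-139 -144/ -99/   0  -30/  32/ 218  -20/  32/ 218  -12/  32/ 219   -6/   6/ 174   -2/  31/ 217    5/  32/ 218   15/  32/ 218   97/ -49/  81  163/ -42/  92
312 -348/-200/-132 -145/-113/  -0  -28/  32/ 223  -19/  32/ 223  -11/  31/ 222   -6/  
[... 748 characters left out ...]
/   7/ 208
372 -1018/-1002/-882 -153/-190/  -0  -27/  20/ 228  -18/  20/ 229  -11/  19/ 228   -4/-124/  71   -3/  20/ 228    4/  20/ 228   14/  19/ 227  112/-124/  69   66/   2/ 208
384 -1029/-1068/-881 -155/-205/   1  -28/  16/ 227  -19/  16/ 228  -11/  16/ 227   -6/  16/ 228   -3/  18/ 229    4/  16/ 228   13/  18/ 229  112/-135/  71   65/  -1/ 210
396  -54/  17/ 232  -35/  17/ 232  -27/  16/ 231  -18/  18/ 233  -11/  17/ 232   -6/  17/ 232   -3/  17/ 232    4/  17/ 232   12/  18/ 233  113/-147/  72   66/  -5/ 210
408  -49/  21/ 239  -32/  21/ 239  -24/  22/ 240  -17/  21/ 238  -11/  21/ 239   -6/  22/ 239   -3/  22/ 239    2/  21/ 239   10/  22/ 239   20/  22/ 239   39/  21/ 238
[239 209]
```

View pics/s2.png

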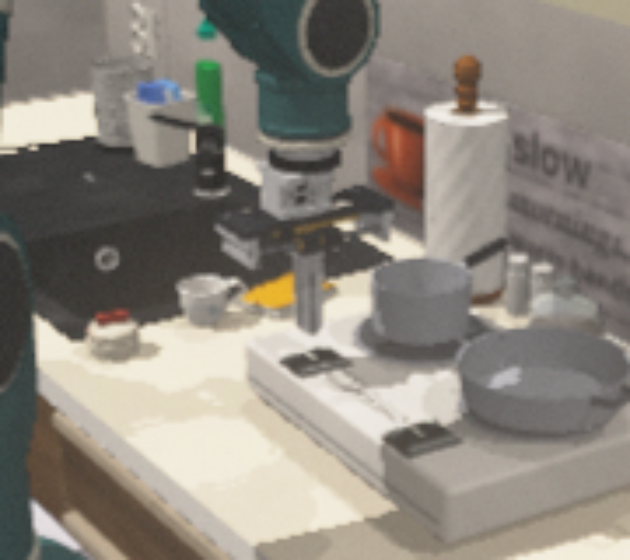

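The side view and the wrist depth both put the fingertip near z = 0.107, about 25 mm above the wheel. The pose reading is therefore about 30 mm low in z, while x and y agree. From here I'll go by the cameras and the force. The body's lowest point is about 98 mm above the tips, which clears the pans.

Request:
step_arm(
  commands=[
    {"offset": [0,0,0.004],"yaw": 0},
    {"offset": [0,0,0.005],"yaw": 0},
    {"offset": [0,0,0.005],"yaw": 0},
    {"offset": [0,0,0.004],"yaw": 0},
    {"offset": [0,0,0.002],"yaw": 0},
    {"offset": [0,0,0],"yaw": 0},
    {"offset": [0,0,0],"yaw": 0},
    {"offset": [0,0,0],"yaw": 0},
    {"offset": [0,0,0],"yaw": 0},
    {"offset": [0,0,0],"yaw": 0},
  ],
)

```text
clock: 10.3
ee_pos: [0.4611, 0.1316, 0.0688]
tool_rot: [0.0, 0.723, 0.691, 0.0]
ft_force: [0.0, 0.6, -0.2]
grip_width: 0.0006
grip_force: 0.0
```

```bash
python3 -c "
from h import *
rep(L+[0,0,-.019]-.007*hx)
d=grab('wrist'); w=cloud(d); p=(w-L)
a=p@hx*1e3; b=p@hy*1e3; z=w[...,2]*1e3
for v in range(238,270,2):
    print(v,' '.join('%4.0f/%4.0f/%4.0f'%(a[v,u],b[v,u],z[v,u]) for u in (262,276,284,290,302)))
"
```

```text
t 10.3 tcp [0.4611 0.1316 0.0688] f [ 0.04  0.56 -0.19] w 0.0006
yaw to go 0.0059 tilt [ 0.  0. -1.] q [-0.79  0.36  0.53  2.09 -0.26  0.76 -0.14]
tool delta [ 0.0002 -0.0006  0.0048]
238  -20/   4/  75  -10/   7/  81   -5/   7/  81   -1/   7/  82    6/   6/  80
240  -20/   3/  76  -10/   8/  88   -5/   5/  81   -1/   6/  82    6/   5/  81
242  -20/   2/  75  -10/   8/  93   -5/   6/  87   -2/   8/  91    6/   4/  81
244  -20/   0/  75  -10/   8/  95   -5/   6/  90   -2/   8/  96    6/   2/  80
246  -18/   8/  99  -10/   8/  99   -5/   7/  95   -2/   8/  98    5/   8/  99
248  -18/   8/ 102  -10/   8/ 101   -5/   6/  98   -2/   8/ 102    5/   8/ 102
250  -18/   8/ 105  -10/   8/ 105   -5/   7/ 102   -2/   8/ 104    5/   8/ 105
252  -18/   8/ 107  -10/   8/ 108   -5/   6/ 104   -2/   8/ 108    5/   8/ 107
254  -17/   8/ 111  -10/   8/ 110   -5/   6/ 106   -2/   8/ 110    4/   8/ 110
256  -17/   8/ 113  -10/   8/ 113   -5/   7/ 111   -2/   8/ 113    4/   8/ 114
258  -17/   8/ 116  -10/   8/ 116   -5/   6/ 112   -2/   8/ 116    4/   8/ 116
260  -17/   8/ 119  -10/   8/ 119   -5/   6/ 115   -2/   8/ 119    4/   8/ 119
262  -17/   8/ 121  -10/   8/ 122   -5/   6/ 118   -2/   8/ 121    4/   8/ 121
264  -17/   8/ 123  -10/   8/ 123   -5/   6/ 119   -2/   8/ 123    4/   8/ 124
266  -17/   7/ 125   -9/   8/ 126   -5/   6/ 122   -3/   8/ 126    3/   8/ 126
268  -16/   8/ 129   -9/   8/ 129   -5/   6/ 125   -3/   8/ 128    3/   8/ 127
```

Request:
step_arm(
  commands=[
    {"offset": [0,0,0.001],"yaw": 0},
    {"offset": [0,0,0.001],"yaw": 0},
    {"offset": [0,0,0.001],"yaw": 0},
    {"offset": [0,0,0.0005],"yaw": 0},
    {"offset": [0,0,0],"yaw": 0},
    {"offset": [0,0,0],"yaw": 0},
    {"offset": [0,0,0],"yaw": 0},
    {"offset": [0,0,0],"yaw": 0},
    {"offset": [0,0,0],"yaw": 0},
    {"offset": [0,0,0],"yaw": 0},
  ],
)

```text
clock: 11.18
ee_pos: [0.461, 0.1315, 0.0652]
tool_rot: [0.0, 0.723, 0.691, -0.0]
ft_force: [0.1, -0.1, -0.0]
grip_width: 0.0002
grip_force: 0.0
```

Request:
step_arm(
  commands=[
    {"offset": [0,0,0.0005],"yaw": 0},
    {"offset": [0,0,0.0005],"yaw": 0},
    {"offset": [0,0,0],"yaw": 0},
    {"offset": [0,0,0],"yaw": 0},
    {"offset": [0,0,0],"yaw": 0},
    {"offset": [0,0,0],"yaw": 0},
    {"offset": [0,0,0],"yaw": 0},
    {"offset": [0,0,0],"yaw": 0},
    {"offset": [0,0,0],"yaw": 0},
    {"offset": [0,0,0],"yaw": 0},
  ],
)

```text
clock: 12.02
ee_pos: [0.4615, 0.1316, 0.0646]
tool_rot: [0.0, 0.723, 0.691, 0.0]
ft_force: [-1.4, -0.4, 9.4]
grip_width: 0.0007
grip_force: 4.0
```

Contact at 9.4 N. Now I'll push along the hotplate's +x (tool +y), the first half with a slight arc.

Request:
step_arm(
  commands=[
    {"offset": [0,0.001,-0.0001],"yaw": 0},
    {"offset": [0,0.001,-0.0001],"yaw": 0},
    {"offset": [0,0.001,-0.0001],"yaw": 0},
    {"offset": [0,0.001,0],"yaw": 0},
    {"offset": [0,0.001,0],"yaw": 0},
    {"offset": [0,0.001,0],"yaw": 0},
    {"offset": [0,0.001,0],"yaw": 0},
    {"offset": [0,0,0],"yaw": 0},
    {"offset": [0,0,0],"yaw": 0},
    {"offset": [0,0,0],"yaw": 0},
  ],
)

```text
clock: 12.85
ee_pos: [0.4687, 0.1312, 0.065]
tool_rot: [0.0, 0.723, 0.691, 0.001]
ft_force: [-0.7, -1.0, 9.2]
grip_width: 0.0004
grip_force: 5.0
```

```bash
python3 -c "
from h import *
rep(L+[0,0,-.018]+.007*hx)
d=grab('wrist')
cv2.imwrite('pics/w3.png',cv2.resize(d['frame'][190:300,215:375],None,fx=4,fy=4)[...,::-1])
"
```

```text
t 12.85 tcp [0.4687 0.1312 0.065 ] f [-0.66 -1.03  9.17] w 0.0004
yaw to go 0.0057 tilt [ 0.001  0.    -1.   ] q [-0.78  0.38  0.52  2.07 -0.27  0.75 -0.13]
tool delta [ 0.0002  0.0058 -0.    ]
```

View pics/w3.png

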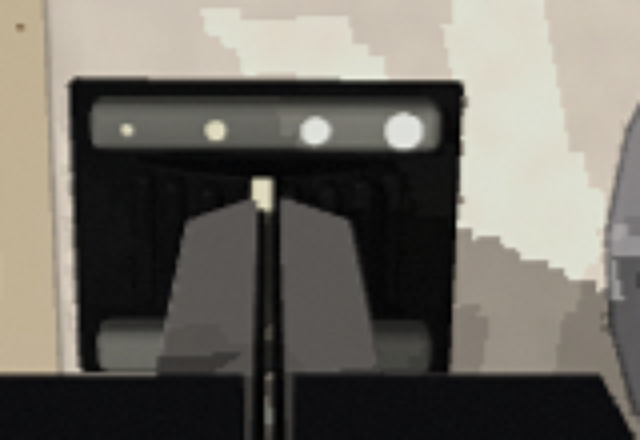

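The crop shows the line (col 263) half-way between dots 2 (col 215) and 3 (col 315), so the wheel turns without slip. I'll do the second half.

Request:
step_arm(
  commands=[
    {"offset": [0,0.001,0],"yaw": 0},
    {"offset": [0,0.001,0],"yaw": 0},
    {"offset": [0,0.001,0],"yaw": 0},
    {"offset": [0,0.001,0.0001],"yaw": 0},
    {"offset": [0,0.001,0.0001],"yaw": 0},
    {"offset": [0,0.001,0.0001],"yaw": 0},
    {"offset": [0,0.001,0],"yaw": 0},
    {"offset": [0,0,0],"yaw": 0},
    {"offset": [0,0,0],"yaw": 0},
    {"offset": [0,0,0],"yaw": 0},
  ],
)

```text
clock: 13.73
ee_pos: [0.4759, 0.1309, 0.0646]
tool_rot: [0.0, 0.723, 0.691, 0.001]
ft_force: [0.5, -0.3, 6.4]
grip_width: 0.0005
grip_force: 3.3
```

Request:
step_arm(
  commands=[
    {"offset": [0,0,-0.003],"yaw": 0},
    {"offset": [0,0,-0.01],"yaw": 0},
    {"offset": [0,0,-0.015],"yaw": 0},
    {"offset": [0,0,-0.02],"yaw": 0},
    {"offset": [0,0,-0.015],"yaw": 0},
    {"offset": [0,0,-0.007],"yaw": 0},
    {"offset": [0,0,0],"yaw": 0},
    {"offset": [0,0,0],"yaw": 0},
    {"offset": [0,0,0],"yaw": 0},
    {"offset": [0,0,0],"yaw": 0},
  ],
)

```text
clock: 14.57
ee_pos: [0.4745, 0.1307, 0.1334]
tool_rot: [-0.0, 0.723, 0.691, -0.001]
ft_force: [0.2, 0.3, 0.2]
grip_width: 0.0006
grip_force: 0.0
```

```bash
python3 -c "
from h import *
rep(Rr+[0,0,-.018+.02]+.007*hx)
d=grab('wrist'); print(np.round(proj(d,[L])))
q=np.round(proj(d,[L]))[0].astype(int)
cv2.imwrite('pics/w4.png',cv2.resize(d['frame'][q[1]-50:q[1]+60,q[0]-80:q[0]+80],None,fx=4,fy=4)[...,::-1])
"
```

```text
t 14.57 tcp [0.4745 0.1307 0.1334] f [0.2  0.29 0.22] w 0.0006
yaw to go 0.0059 tilt [-0.001 -0.001 -1.   ] q [-0.82  0.28  0.57  2.01 -0.19  0.91 -0.2 ]
tool delta [-0.2095 -0.0012  0.0485]
[[274. 220.]]
```

View pics/w4.png

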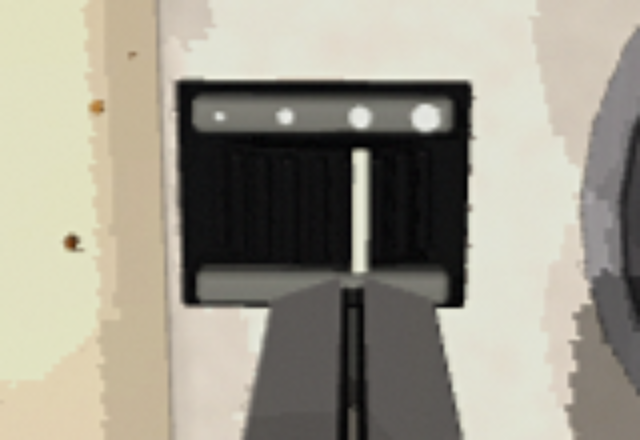

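The line now points at dot 3 (medium), so the left wheel is done. Moving over to the right wheel.

Request:
step_arm(
  commands=[
    {"offset": [-0.015,0,0],"yaw": 0.006},
    {"offset": [-0.03,0,0],"yaw": 0},
    {"offset": [-0.03,0,0],"yaw": 0},
    {"offset": [-0.03,0,0],"yaw": 0},
    {"offset": [-0.03,0,0],"yaw": 0},
    {"offset": [-0.03,0,0],"yaw": 0},
    {"offset": [-0.03,0,0],"yaw": 0},
    {"offset": [-0.0145,0,0],"yaw": 0},
    {"offset": [0,0,0],"yaw": 0},
    {"offset": [0,0,0],"yaw": 0},
  ],
)

```text
clock: 15.45
ee_pos: [0.4639, -0.0794, 0.1339]
tool_rot: [-0.0, 0.726, 0.688, -0.0]
ft_force: [-0.9, 1.0, -0.1]
grip_width: 0.0004
grip_force: 0.0
```

```bash
python3 -c "
from h import *
rep(Rr+[0,0,-.018]+.007*hx)
d=grab('wrist'); w=cloud(d); z=w[...,2]
g=d['frame'].max(2)
m=(z>.074)&(z<.09)&(np.linalg.norm(w[...,:2]-Rr[:2],axis=2)<.045)
p=w-Rr; a=p@hx*1e3; b=p@hy*1e3
print('cheek+wheel hx',np.percentile(a[m],[1,99]),'hy',np.percentile(b[m],[1,99]),'z97',np.percentile(z[m],97))
v,u=np.where(m); print(v.min(),v.max(),u.min(),u.max(),np.round(proj(d,[Rr])))
f=(z>.145)&(z<.175)&(np.abs(a)<40)&(np.abs(b)<15); print('finger hx',np.percentile(a[f],[2,98]),'hy',np.percentile(b[f],[2,98]),'zmin',np.nanmin(z[f]))
ml=m&(g>130)&(b<13)&(b>-13); print('line hx',np.median(a[ml]),ml.sum())
"
```

```text
t 15.45 tcp [ 0.4639 -0.0794  0.1339] f [-0.9   1.01 -0.07] w 0.0004
yaw to go -0.0023 tilt [-0. -0. -1.] q [-0.49  0.25  0.68  2.06 -0.2   0.9   0.25]
tool delta [ 0.0008 -0.0002  0.0689]
cheek+wheel hx [-26.05010264  26.53284264] hy [-24.06390591  21.2809216 ] z97 0.08309569148623708
166 245 241 306 [[274. 220.]]
finger hx [-4.64247501 18.34843775] hy [5.63291221 7.80423724] zmin 0.15210429844995801
line hx -7.702128139447263 110
```

Request:
step_arm(
  commands=[
    {"offset": [0,0,0.006],"yaw": 0},
    {"offset": [0,0,0.012],"yaw": 0},
    {"offset": [0,0,0.015],"yaw": 0},
    {"offset": [0,0,0.015],"yaw": 0},
    {"offset": [0,0,0.01],"yaw": 0},
    {"offset": [0,0,0.005],"yaw": 0},
    {"offset": [0,0,0.002],"yaw": 0},
    {"offset": [0,0,0],"yaw": 0},
    {"offset": [0,0,0],"yaw": 0},
    {"offset": [0,0,0],"yaw": 0},
  ],
)

```text
clock: 16.33
ee_pos: [0.4648, -0.0783, 0.0697]
tool_rot: [0.0, 0.725, 0.689, 0.0]
ft_force: [-0.1, -0.6, -0.2]
grip_width: 0.0004
grip_force: 0.0
```

```bash
python3 -c "
from h import *
rep(Rr+[0,0,-.018]+.007*hx)"
```

```text
t 16.33 tcp [ 0.4648 -0.0783  0.0697] f [-0.07 -0.62 -0.23] w 0.0004
yaw to go 0.0 tilt [ 0.001  0.    -1.   ] q [-0.43  0.36  0.63  2.11 -0.31  0.76  0.34]
tool delta [-0.0003 -0.001   0.0047]
```

Request:
step_arm(
  commands=[
    {"offset": [0,0,0.001],"yaw": 0},
    {"offset": [0,0,0.001],"yaw": 0},
    {"offset": [0,0,0.001],"yaw": 0},
    {"offset": [0,0,0.0005],"yaw": 0},
    {"offset": [0,0,0.0005],"yaw": 0},
    {"offset": [0,0,0],"yaw": 0},
    {"offset": [0,0,0],"yaw": 0},
    {"offset": [0,0,0],"yaw": 0},
    {"offset": [0,0,0],"yaw": 0},
    {"offset": [0,0,0],"yaw": 0},
  ],
)

```text
clock: 17.17
ee_pos: [0.4644, -0.0784, 0.0652]
tool_rot: [0.0, 0.725, 0.689, 0.0]
ft_force: [0.0, 0.4, -0.1]
grip_width: 0.0006
grip_force: 0.0
```

Request:
step_arm(
  commands=[
    {"offset": [0,0,0.0005],"yaw": 0},
    {"offset": [0,0,0.0003],"yaw": 0},
    {"offset": [0,0,0],"yaw": 0},
    {"offset": [0,0,0],"yaw": 0},
    {"offset": [0,0,0],"yaw": 0},
    {"offset": [0,0,0],"yaw": 0},
    {"offset": [0,0,0],"yaw": 0},
    {"offset": [0,0,0],"yaw": 0},
    {"offset": [0,0,0],"yaw": 0},
    {"offset": [0,0,0],"yaw": 0},
  ],
)

```text
clock: 18.0
ee_pos: [0.4648, -0.0784, 0.0647]
tool_rot: [0.0, 0.725, 0.689, 0.0]
ft_force: [-0.5, 1.0, 3.9]
grip_width: 0.0004
grip_force: 2.2
```

Request:
step_arm(
  commands=[
    {"offset": [0,0,0.0002],"yaw": 0},
    {"offset": [0,-0.001,0],"yaw": 0},
    {"offset": [0,-0.001,-0.0001],"yaw": 0},
    {"offset": [0,-0.001,0],"yaw": 0},
    {"offset": [0,-0.001,0],"yaw": 0},
    {"offset": [0,-0.001,0],"yaw": 0},
    {"offset": [0,-0.001,0],"yaw": 0},
    {"offset": [0,-0.001,0],"yaw": 0},
    {"offset": [0,0,0],"yaw": 0},
    {"offset": [0,0,0],"yaw": 0},
  ],
)

```text
clock: 18.83
ee_pos: [0.4583, -0.0781, 0.0649]
tool_rot: [0.001, 0.725, 0.689, 0.001]
ft_force: [1.5, -0.2, 9.9]
grip_width: 0.0007
grip_force: 5.2
```

Request:
step_arm(
  commands=[
    {"offset": [0,-0.001,0],"yaw": 0},
    {"offset": [0,-0.001,0],"yaw": 0},
    {"offset": [0,-0.001,0],"yaw": 0},
    {"offset": [0,-0.001,0],"yaw": 0},
    {"offset": [0,-0.001,0],"yaw": 0},
    {"offset": [0,-0.001,0],"yaw": 0},
    {"offset": [0,-0.001,0.0001],"yaw": 0},
    {"offset": [0,-0.0005,0],"yaw": 0},
    {"offset": [0,0,0],"yaw": 0},
    {"offset": [0,0,0],"yaw": 0},
  ],
)

```text
clock: 19.67
ee_pos: [0.45, -0.0777, 0.0645]
tool_rot: [0.0, 0.725, 0.689, 0.0]
ft_force: [-1.7, -0.0, 8.4]
grip_width: 0.001
grip_force: 4.6
```

Request:
step_arm(
  commands=[
    {"offset": [0,0,-0.003],"yaw": 0},
    {"offset": [0,0,-0.01],"yaw": 0},
    {"offset": [0,0,-0.015],"yaw": 0},
    {"offset": [0,0,-0.02],"yaw": 0},
    {"offset": [0,0,-0.02],"yaw": 0},
    {"offset": [0,0,-0.02],"yaw": 0},
    {"offset": [0,0,-0.012],"yaw": 0},
    {"offset": [0,0,0],"yaw": 0},
    {"offset": [0,0,0],"yaw": 0},
    {"offset": [0,0,0],"yaw": 0},
  ],
)

```text
clock: 20.5
ee_pos: [0.4495, -0.0775, 0.1638]
tool_rot: [-0.0, 0.725, 0.689, -0.0]
ft_force: [-0.5, -0.3, 0.4]
grip_width: 0.0004
grip_force: 0.0
```

```bash
python3 -c "
from h import *
rep()
d=grab('wrist'); t=grab('top')
out=[]
q=np.round(proj(d,[Rr]))[0].astype(int)
A=cv2.resize(d['frame'][q[1]-45:q[1]+45,q[0]-75:q[0]+75],(600,360))
B=cv2.resize(t['frame'][150:262,195:350],(600,434))
cv2.imwrite('pics/w5.png',cv2.resize(np.vstack([A,B]),(450,595))[...,::-1])
"
```

```text
t 20.5 tcp [ 0.4495 -0.0775  0.1638] f [-0.45 -0.35  0.38] w 0.0004
yaw to go -0.0 tilt [-0.  0. -1.] q [-0.54  0.17  0.71  2.06 -0.13  0.96  0.19]
```

View pics/w5.png

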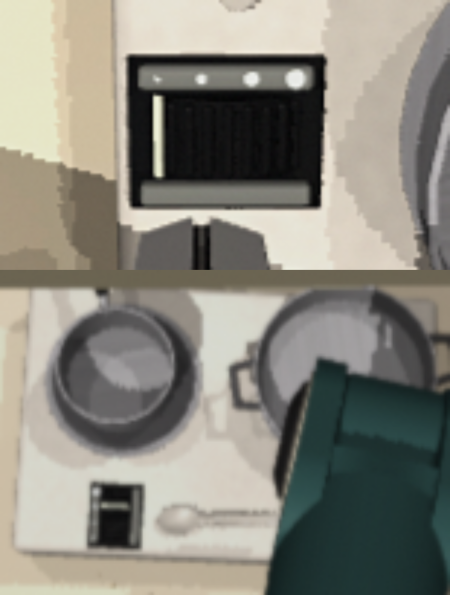

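The right wheel's line (col 158) points at the smallest dot (off). The left wheel stays at dot 3, and the pans and spoon have not moved. The arm is clear, so I'm handing in.

```bash
python3 -c "
from plant import arm
print(arm.close_job())"
```

```text
the job is handed in; nothing more can be done
None
```

The milk pan's left wheel is up one click to medium and the wide pan's right wheel is back one click to off; the last picture showed the pans and spoon where they were, and the job is handed in at about 20.5 s.

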